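# Load the cell tester and hold it on the third load step

### The job

Test the three loose battery cells under load: lay each one in the tester's cradle that fits its size, fully down, with its button end to the rear contact (the plus sign, away from the robot). Only when all three are in, turn the load selector clockwise from off, past its first two clicks to the third, and keep holding it there against its spring, not on into the fourth; finish while still holding it, as the test runs only as long as it is held. Leave the pencil, the tape measure and the spring clamp where they lie.

Things in the scene. Friction and masses are not known exactly. Their poses are not given: they have to be found in the camera images.
- tester: Grey bench tester for round cells, fixed, 186 (x) x 168 (y) x 46 mm. Origin: centre of its underside, on the bench; x to its rear (away from the robot, turned up to 0.18 rad), y left, z up. Front (x -93 to -31 mm): console, top at z 46 mm, with the load selector. Behind it a deck at z 26 mm with three cradles along x, centred at x +30 mm: short at y +50 mm, middle at y 0, long at y -50 mm.
- bay_short (a point): Short cradle, for the 44.5 mm cell, 39.25 mm over the bench. Centre of the cell seated there; axes as the tester's. Two black V saddles, 6 mm long, under the cell's ends, tops below its axis; the 36 mm between them is open, the deck 8 mm below the cell. At its ends upright brass leaves, 48 mm apart, up to 9 mm over its axis, tops flared out 4 mm as a lead-in.
- bay_mid (a point): Middle cradle, for the 50.5 mm cell, 41.25 mm over the bench. Centre of the cell seated there; axes as the tester's. Built like the short one: leaves 54 mm apart, 42 mm open between the saddles, deck 8 mm below the cell. A + sign beside the rear leaf, a - beside the front one, in all three.
- bay_long (a point): Long cradle, for the 65 mm cell, 43.25 mm over the bench. Centre of the cell seated there; axes as the tester's. Built like the short one: leaves 68.5 mm apart, 56.5 mm open between the saddles, deck 8 mm below the cell.
- cell_short: Round battery cell, black sleeve, bare steel ends, diameter 10.5 mm, length 44.5 mm, 12 g, lying on the bench at the right. Origin: its centre; x along it to the button end. The three cells look alike but for size, lie in any order, 70 mm or more between centres, button end away from the robot to within 0.5 rad, and roll if pushed sideways.
- cell_mid: The same, 14.5 mm in diameter, 50.5 mm long, about 23 g. Origin: its centre; x to the button end.
- cell_long: The same, 18.5 mm in diameter, 65 mm long, about 46 g. Origin: its centre; x to the button end.
- short_button (a point): Tip of the button (plus end, a small steel stud 5 mm wide) of the short cell, 22.25 mm from its centre.
- mid_button (a point): Tip of the button of the middle cell, 25.25 mm from its centre.
- long_button (a point): Tip of the button of the long cell, 32.5 mm from its centre.
- load_dial (a joint): Angle of the load selector (rad): 0 = off, growing clockwise seen from above. Clicks at 0.4 (first), 0.8 (second), 1.2 (third), 1.6 (fourth); end stop at 1.68. A spring turns it back to off from anywhere when let go: 0.07 N m at off, about 0.12 N m at the third click, and up to about 0.03 N m more going over the ridge before each click.
- dial_bar: Grip of the load selector: a grey upright bar 50 mm long, 13 mm wide, 52 to 78 mm over the bench, over a black disc 47 mm wide, top 52 mm over the bench. Origin: on the vertical turning axis, 46.8 mm over the bench, 65 mm in front of the tester's centre; x along the bar to its pointer end (white line). At off the pointer is 0.6 rad left of the tester's x, at the third click 0.6 rad right of it.
- dial_grip (a point): On the selector's turning axis, 66.8 mm over the bench, at the middle of the bar's height: where to grip it across its 13 mm width; axes as dial_bar's.
- pencil: Red pencil, 195 mm long, 12 mm wide, lying near the right end of the bench; bystander.
- tape_measure: Tape measure standing on the bench's front, 33 x 81 x 66 mm; bystander.
- spring_clamp: Orange spring clamp, 62 x 126 x 25 mm, lying behind the cells; bystander.

How it is judged:
On the way, in this order (a step that is already met when the one before it is completed fails the run):
1. all three cells lie in their own cradles, button ends to the rear, let go (distance between cell_short and bay_short below 0.004 m and angle between the x axis of each of cell_short, cell_mid, cell_long and the x axis of tester, either way round below 0.1 rad and x of short_button in the frame of bay_short above 0.01 m and distance between cell_mid and bay_mid below 0.004 m and x of mid_button in the frame of bay_mid above 0.01 m and distance between cell_long and bay_long below 0.004 m and x of long_button in the frame of bay_long above 0.01 m and contact force between the fingers and cell_short below 0.2 N and contact force between the fingers and cell_mid below 0.2 N and contact force between the fingers and cell_long below 0.2 N), for 0.2 s.
2. the selector is turned to its third click and held by the fingers (value of joint load_dial between 1.06 and 1.34 rad and contact force between the fingers and dial_bar above 0.5 N), for 0.3 s.
At the end, for the whole second after the job is handed in: The fingers hold the load selector at its third click (1.06 to 1.34 rad, contact force over 0.5 N) through the last second, and each cell lies in its own cradle: centre within 4 mm of the seated place, along the cradle within 0.1 rad, button end to the rear (all of step 2 and distance between cell_short and bay_short below 0.004 m and angle between the x axis of each of cell_short, cell_mid, cell_long and the x axis of tester, either way round below 0.1 rad and x of short_button in the frame of bay_short above 0.01 m and distance between cell_mid and bay_mid below 0.004 m and x of mid_button in the frame of bay_mid above 0.01 m and distance between cell_long and bay_long below 0.004 m and x of long_button in the frame of bay_long above 0.01 m); the arm keeps its last pose, push and grip.
It fails at once if the selector is turned (over 0.25 rad) while a cell is not in its cradle (value of joint load_dial above 0.25 rad and (distance between cell_short and bay_short above 0.006 m or distance between cell_mid and bay_mid above 0.006 m or distance between cell_long and bay_long above 0.006 m)).
It fails at once if the selector goes over into the fourth step (value of joint load_dial above 1.45 rad).
It fails at once if the pencil, the tape measure or the spring clamp is pushed away by more than 40 mm (distance of any of pencil, tape_measure, spring_clamp from where it was at the start of the episode above 0.04 m).
It also fails if it takes over 72 s, if anything falls off the work surface, if the arm or the gripper's body presses on something with over 40 N, if the wrist force passes 120 N, or if a joint passes its speed limit or range.

### The arm

A 7-joint arm with a two-finger parallel gripper is mounted at the origin on a cart in front of the work surface, level with it; the furniture and walls round the work are solid. World frame = base frame: x ahead of the robot, y to its left, z up, the work surface at z = 0. Lengths are in m, angles in rad, forces in N, time in s.
With the tool pointing down it reaches from about 0.425 to 0.875 m from the base axis. Payload 4.7 kg.
Tool frame: the origin (TCP) lies at the very end of the fingers, on their centre line; the grasp point (between the pads) lies 19 mm behind it; z points along the fingers, y is the direction in which the jaws open and shut (so a half turn about z gives the same grasp; the last joint's range is limited). The gripper opens to 87 mm and grips with 3 to 60 N. Pads are 19 mm wide; open, the fingers measure 117 mm over their backs; the gripper's body (75 mm by 190 mm) begins 51 mm behind the grasp point.
Start: joints at [-1.299, 0.321, -0.07, 1.45, 0.023, 1.371, -0.057], TCP at [0.166, 0.629, 0.223] pointing down, gripper open.
Joint ranges: [-2.86, 2.86], [-0.3, 2.09], [-1.38, 1.24], [0.06, 2.45], [-1.56, 4.7], [0.09, 2.05], [-2.69, 2.69]. Speed limits (rad/s): [2.57, 2.57, 3.14, 3.14, 3.14, 3.14, 3.14].

### API

Orientations are given as a rotation vector (axis times angle).
In Python, from bench import * gives the robot as it stands.
- The arm moves only by the shell command python3 -m jog 'ROWS' [OPENING] [FORCE]. ROWS is JSON, a list of rows, each a list of 4 numbers: the shift along the world's x, y, z in mm, then the turn about the world's z in rad. In form: [[x, y, z, twist], ...]. A call has exactly 8 rows; each row is the pose to reach, as a shift and turn from the pose commanded when the call began; what a row does not reach only later rows make up. A row lasts 1/8 s, in which the tool goes at most 62.5 mm and 10.7 degrees, less where a joint would pass 70% of its speed; a pose out of reach is approached as far as the arm can. A call with a gripper value outside its range is refused whole. OPENING is the opening, from -1 (shut) to 1 (fully open), set as the call begins (- or left out, the last holds). The fingers move at their own pace and stop on an object; FORCE is the grip in N (left out, the last holds). Time passes only in rows, so rows that repeat a pose let the fingers close, or fill a call up. It gives the time, the measured TCP pose, the force and the opening at its end, in the units of the state.
- get_state(): the state, without advancing time (a new reading comes with each control period).
- get_image(name): name is "side" or "top"; returns a dict with "image" (400x640x3 uint8, red, green, blue), "fx", "fy", "cx", "cy" (pixels), "position" and "rotation" of the camera in the world. Camera axes: x right, y down, z forward; pixel columns grow to the right and rows downward; lengths in m; the calibration is good to about 2 mm. A picture is of the moment at which its call begins. There is no depth.
- close_job(): hands the job in, once; it reports no verdict.
The state is a dict: "time": time; "joint_positions": joint angles; "qd": joint speeds; "joint_torque": joint torques, N m; "position": TCP position; "tool_rot": TCP orientation; "ft_force": force on the tool from outside, world axes, zero at the start; "torque": the same for the moment, N m; "grip_width": opening from 0.0 (shut) to 1.0 (fully open).
Only numpy, scipy, OpenCV 4.12 (cv2) and the standard library are available. Lean on these libraries where they do the work, as an engineer would, in place of code of your own. Each camera call takes 0.05 s, during which the arm holds its last target. There are 200 camera calls.

## Working session

There is one attempt and no reset: what is moved stays moved. The work goes in short steps, Python scripts to look and compute and a shell command to move; the robot and the scene stay as the last step left them, time stands still between calls to the robot, and variables do not carry over. Pictures are saved under pics/ and viewed, about 8 in all and at most 12, crops included, and the job is handed in when it is done.

```bash
mkdir -p pics; cat > h.py <<'E'
from bench import *
import numpy as np, cv2, json
def snap(n,f):
    d=get_image(n); cv2.imwrite('pics/'+f+'.png',d['image'][:,:,::-1]); np.savez('pics/'+f+'.npz',**{k:np.array(v) for k,v in d.items()}); return d
def load(f): return np.load('pics/'+f+'.npz')
def ray(d,u,v,z):
    r=np.array(d['rotation'])@[(u-d['cx'])/d['fx'],(v-d['cy'])/d['fy'],1]; p=np.array(d['position'])
    return p+r*(z-p[2])/r[2]
def proj(d,P):
    c=np.array(d['rotation']).T@(np.array(P)-d['position']); return d['fx']*c[0]/c[2]+d['cx'],d['fy']*c[1]/c[2]+d['cy']
E
python3 - <<'E'
from h import *
a=snap('top','t0');b=snap('side','s0')
for d in(a,b):print(d['position'],np.array(d['rotation']).round(3).tolist(),d['fx'],d['cx'],d['cy'])
print(get_state())
E
```

```text
[ 0.50396554 -0.0753322   0.93524445] [-2.217, 2.153, -0.092] 373.79863969932654 319.7823416066871 200.11813412112355
[ 0.60290241 -0.85743372  0.40949745] [-1.997, -0.015, 0.014] 377.13916606171233 319.74219016226226 196.0621931955681
{'time': 0.1, 'joint_positions': array([-1.29888354,  0.32172155, -0.07005436,  1.4515715 ,  0.02259051,
        1.37078229, -0.05692781]), 'qd': array([-0.00092307,  0.00066162, -0.00097586, -0.00414172, -0.0006781 ,
        0.00168582, -0.00125976]), 'joint_torque': array([ 1.94639892e-04, -4.92567658e+01, -4.05729879e-01, -3.13400817e+01,
       -6.41793455e-02,  3.94086423e-02,  6.05990590e-05]), 'position': array([0.16566312, 0.62802001, 0.2215791 ]), 'tool_rot': array([-4.03881732e-01, -3.11539637e+00,  2.65774058e-03]), 'ft_force': array([ 0.47332346, -0.34369332, -0.42197377]), 'torque': array([-0.00663764,  0.03057216, -0.01491879]), 'grip_width': 1.0036255990694603}
```

View pics/t0.png

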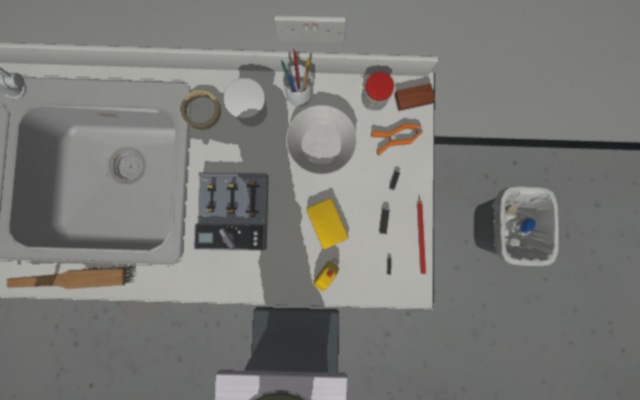

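View pics/s0.png

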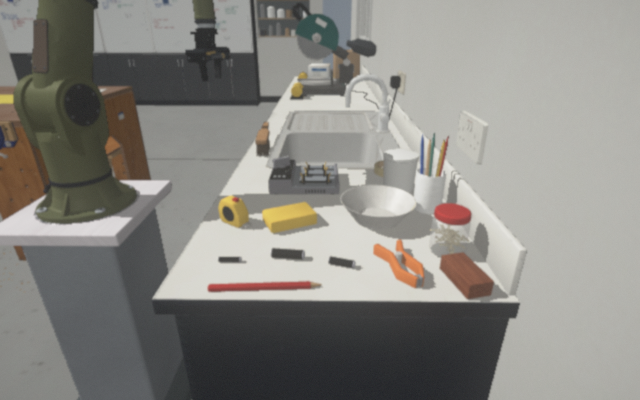

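The top view shows the cells at (395,178), (384,219) and (389,264), the tester around (231,211), the clamp at (398,135) and the pencil at (421,235). In the side view the cells are at (342,262), (287,254) and (230,260).

```bash
cat >> h.py <<'E'
from scipy.spatial.transform import Rotation as R_
_l=load
def load(f):
    d=dict(_l(f)); d['rotation']=R_.from_rotvec(d['rotation']).as_matrix(); return d
E
python3 - <<'E'
from h import *
d=load('t0');im=d['image']
print(d['rotation'].round(3).tolist())
for n,(u,v),z in(('mid',(395,178),.00725),('long',(384,219),.00925),('short',(389,264),.00525)):
    g=im[v-22:v+22,u-15:u+15].astype(float).mean(2)
    w=np.clip(130-g,0,None); lab=cv2.connectedComponents((g<110).astype('uint8'))[1]
    k=lab[18:26,11:19];k=np.bincount(k[k>0]).argmax(); m=cv2.dilate((lab==k).astype('uint8'),np.ones((3,3)))
    w=w*m; ys,xs=np.nonzero(w>0); P=np.array([ray(d,x+u-15,y+v-22,z)[:2] for x,y in zip(xs,ys)]);W=w[ys,xs]
    c=np.average(P,axis=0,weights=W); C=np.cov(P.T,aweights=W); e,V=np.linalg.eigh(C); a=V[:,1]*np.sign(V[0,1])
    print(n,c.round(4),'ang',np.arctan2(a[1],a[0]).round(3),'len',np.sqrt(12*e).round(4))
print(ray(d,231,211,.03))
def crop(f,x0,y0,w,h,s):return cv2.resize(load(f)['image'][y0:y0+h,x0:x0+w,::-1],None,fx=s,fy=s,interpolation=cv2.INTER_CUBIC)
a=crop('t0',186,164,90,90,6);b=crop('t0',360,160,40,120,4.5)
cv2.imwrite('pics/c1.png',np.hstack([a,b]))
E
```

```text
[[0.029, -0.997, 0.078], [-1.0, -0.029, -0.006], [0.008, -0.077, -0.997]]
mid [ 0.6345 -0.2651] ang -0.283 len [0.0136 0.0475]
long [ 0.5309 -0.2406] ang -0.095 len [0.0172 0.0622]
short [ 0.4209 -0.2551] ang -0.002 len [0.0088 0.0413]
[0.54169374 0.13345618 0.03      ]
```

View pics/c1.png

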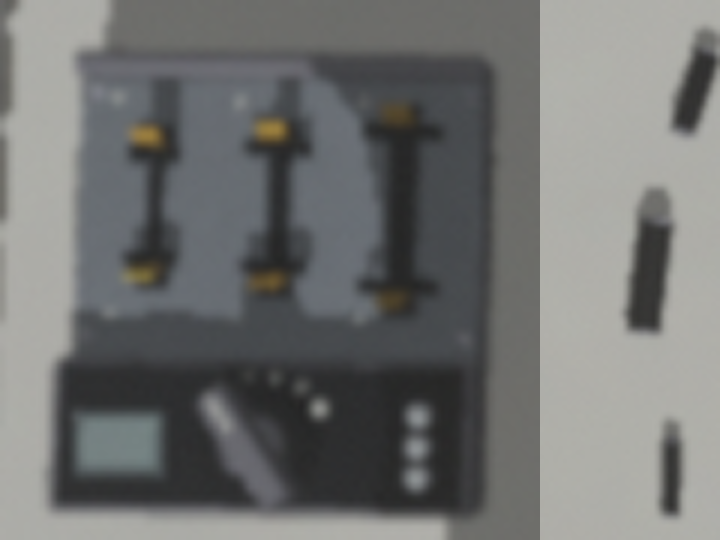

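The crop shows brass leaf pairs at crop pixels (147,137)/(142,272), (272,130)/(268,282) and (398,112)/(394,300). The selector bar runs (210,395) to (272,500), and each cell's steel button end points up in the image.

```bash
python3 - <<'E'
from h import *
from scipy.optimize import least_squares
d=load('t0')
L=[]
for y,h,z,f,r in((50,48,39.25,(142,272),(147,137)),(0,54,41.25,(268,282),(272,130)),(-50,68.5,43.25,(394,300),(398,112))):
    for s,p in((-1,f),(1,r)): L.append(((30+s*(h/2+2),y,z+8),p))
L.append(((-65,0,78),(241,447)))
M=np.array([a for a,_ in L])/1e3; U=np.array([b for _,b in L])/6+np.array([186,164])-.42
def f(p,full=False):
    c,s=np.cos(p[2]),np.sin(p[2]); W=np.c_[p[0]+c*M[:,0]-s*M[:,1],p[1]+s*M[:,0]+c*M[:,1],M[:,2]]
    return (np.array([proj(d,w) for w in W])-U).ravel()
o=least_squares(f,[.54,.13,0]);p=o.x;print(p,o.fun.round(1))
c,s=np.cos(p[2]),np.sin(p[2])
for n,q in(('short',(.03,.05)),('mid',(.03,0)),('long',(.03,-.05)),('dial',(-.065,0))):print(n,(p[0]+c*q[0]-s*q[1]).round(4),(p[1]+s*q[0]+c*q[1]).round(4))
st=get_state();R=R_.from_rotvec(st['tool_rot']).as_matrix();print(R.round(3).tolist())
E
```

```text
[0.54227548 0.13126281 0.01358559] [-0.  -0.5 -0.   0.2 -0.2 -0.6  0.   0.4 -0.3 -0.3 -0.   0.6  0.4  0.2]
short 0.5716 0.1817
mid 0.5723 0.1317
long 0.573 0.0817
dial 0.4773 0.1304
[[-0.967, 0.255, -0.0], [0.255, 0.967, -0.002], [-0.0, -0.002, -1.0]]
```

```bash
python3 -m jog '[[33,-50,0,0.02],[67,-100,0,0.04],[100,-150,0,0.06],[133,-200,0,0.08],[167,-250,0,0.1],[200,-300,0,0.12],[233,-350,0,0.14],[266,-400,0,0.163]]' 0 10
python3 -m jog '[[14,-60,-10,0],[28,-120,-20,0],[42,-180,-30,0],[57,-240,-40,0],[71,-300,-60,0],[85,-360,-80,0],[95,-420,-100,0],[99,-469,-130,0]]'
python3 - <<'E'
from h import *
d=snap('top','t1');snap('side','s1');s=get_state();print(s['joint_positions'].round(2),s['position'],R_.from_rotvec(s['tool_rot']).as_matrix().round(3).tolist(),s['grip_width'])
a=cv2.imread('pics/t1.png')[150:290,310:440];b=cv2.imread('pics/s1.png')[150:310,200:400]
cv2.imwrite('pics/c2.png',np.hstack([cv2.resize(a,(446,480)),cv2.resize(b,(350,480))]))
E
```

```text
time: 1.1
position: [0.4324, 0.2267, 0.2224]
tool_rot: [0.147, 3.138, 0.0]
ft_force: [0.8, 0.6, 0.8]
grip_width: 0.502
time: 2.1
position: [0.5318, -0.2415, 0.0931]
tool_rot: [0.148, 3.136, -0.001]
ft_force: [0.5, 0.2, 0.5]
grip_width: 0.5
[-0.23  0.34  0.74  1.8  -0.25  1.1   2.06] [ 0.52620226 -0.24661933  0.08935113] [[-0.995, 0.104, -0.008], [0.104, 0.995, -0.004], [0.007, -0.005, -1.0]] 0.5000430796490333
```

View pics/c2.png

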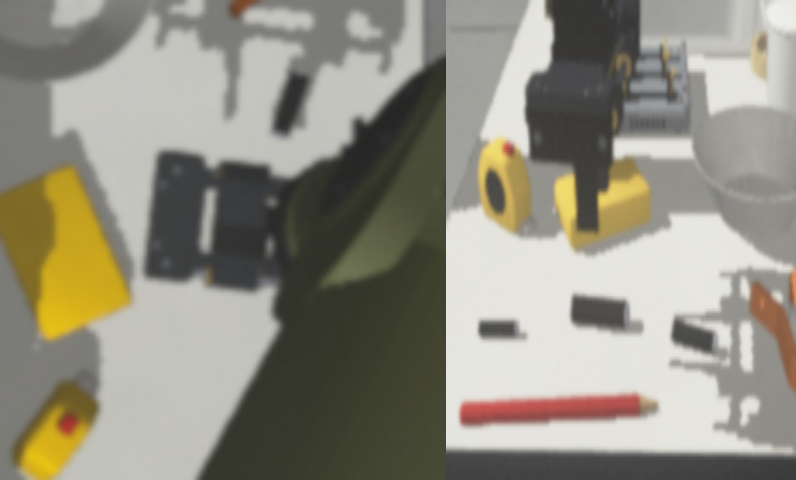

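The crop shows the half-open gripper above the long cell, clear of the sponge and tape measure, with the cells unmoved. I'll go down now.

```bash
python3 -m jog '[[0,0,0,0],[0,0,0,0],[0,0,-30,0],[0,0,-60,0],[0,0,-80,0],[0,0,-88,0],[0,0,-88,0],[0,0,-88,0]]'
python3 -c "
from h import *
snap('side','s2');s=get_state();print(s['position'],s['grip_width'],s['ft_force'])
b=cv2.imread('pics/s2.png')[200:300,240:360];cv2.imwrite('pics/c3.png',cv2.resize(b,(600,500),interpolation=cv2.INTER_CUBIC))"
```

```text
time: 3.2
position: [0.5315, -0.2398, 0.0062]
tool_rot: [0.149, 3.136, -0.0]
ft_force: [0.0, 0.3, 0.0]
grip_width: 0.502
[ 0.53149781 -0.2398428   0.00622953] 0.4985001171782472 [ 0.33888489 -0.66050488  0.52750152]
```

View pics/c3.png

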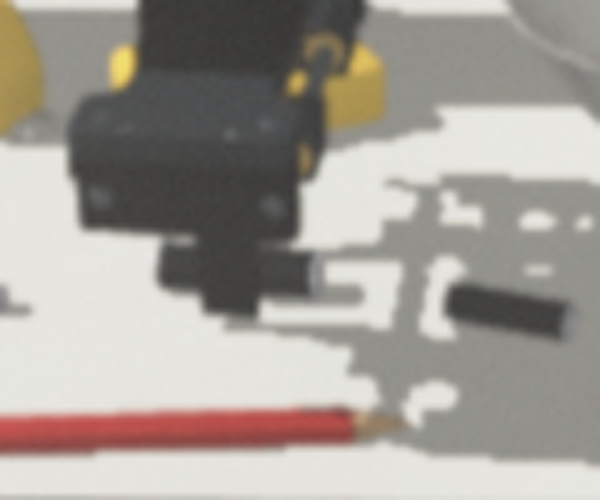

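The finger sits at crop x 232 and the long cell's centre is at about 240, which is aligned once parallax is allowed for. Next I grip, lift and carry it over the long cradle.

```bash
python3 -m jog '[[0,0,0,0],[0,0,0,0],[0,0,0,0],[0,0,0,0],[0,0,20,0],[0,0,60,0],[0,0,90,0],[0,0,105,0]]' -1 15
python3 -m jog '[[6,50,0,0.02],[12,100,0,0.04],[20,150,0,0.06],[28,200,0,0.08],[35,250,0,0.1],[39,290,0,0.11],[42,322,0,0.11],[42,322,0,0.11]]'
python3 -m jog '[[0,0,0,0],[0,0,0,0],[0,0,0,0],[0,0,-10,0],[0,0,-20,0],[0,0,-30,0],[0,0,-40,0],[0,0,-40,0]]'
python3 -c "
from h import *
snap('side','s3');snap('top','t3');s=get_state();print(s['position'],s['grip_width']*87,s['ft_force'],R_.from_rotvec(s['tool_rot']).as_matrix().round(3).tolist())
b=cv2.imread('pics/s3.png')[130:210,250:350];a=cv2.imread('pics/t3.png')[150:260,186:286]
cv2.imwrite('pics/c4.png',np.hstack([cv2.resize(b,(400,320),interpolation=cv2.INTER_CUBIC),cv2.resize(a,(291,320),interpolation=cv2.INTER_CUBIC)]))"
```

```text
time: 4.25
position: [0.5317, -0.2401, 0.113]
tool_rot: [0.149, 3.134, -0.001]
ft_force: [0.5, 0.4, 0.0]
grip_width: 0.206
time: 5.25
position: [0.5721, 0.0863, 0.1098]
tool_rot: [0.033, -3.14, -0.002]
ft_force: [-0.9, -0.3, -0.0]
grip_width: 0.205
time: 6.25
position: [0.5718, 0.0824, 0.0689]
tool_rot: [0.024, -3.139, 0.001]
ft_force: [-0.3, 0.3, -1.2]
grip_width: 0.209
[0.57272377 0.08249404 0.07009302] 18.057322816479815 [ 0.16928292 -0.15988807  0.27625386] [[-1.0, -0.015, -0.0], [-0.015, 1.0, -0.0], [0.0, -0.0, -1.0]]
```

View pics/c4.png

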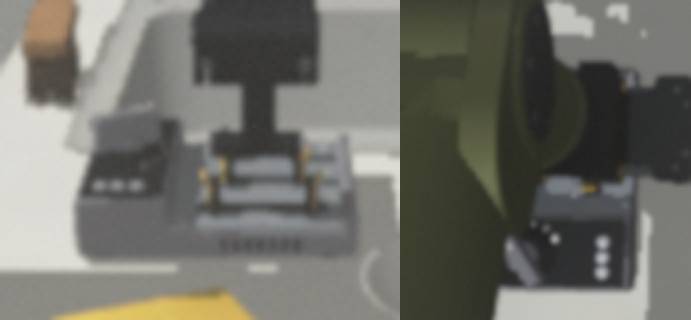

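The side crop shows the long cell held level, sleeve at about crop x 212–300, above leaves at about x 203 and 317. I'll check the alignment numerically.

```bash
python3 - <<'E'
from h import *
d=load('s3');im=d['image'][:,:,::-1];hsv=cv2.cvtColor(np.ascontiguousarray(im),cv2.COLOR_BGR2HSV)
m=((hsv[...,0]>12)&(hsv[...,0]<32)&(hsv[...,1]>90)&(hsv[...,2]>60)).astype('uint8');m[:130]=0;m[195:]=0;m[:,:295]=0;m[:,335:]=0
n,l,s,c=cv2.connectedComponentsWithStats(m)
for i in range(1,n):print(s[i].tolist(),c[i].round(1))
p=np.array([.54228,.13126,.01359]);cs,sn=np.cos(p[2]),np.sin(p[2])
def T(x,y,z):return (p[0]+cs*x-sn*y,p[1]+sn*x+cs*y,z)
for y,h,z in((.05,.048,.03925),(0,.054,.04125),(-.05,.0685,.04325)):
    for q in(-1,1):print(y,q,*[np.round(proj(d,T(.03+q*h/2+o*q,y,z+zz)),1) for o,zz in((0,0),(.004,.009))])
t=np.array([.5727,.0825,.0762]); 
print('cell ends',*[np.round(proj(d,t+[q*.0325,0,0]),1) for q in(-1,1)], 'tcp',np.round(proj(d,t),1))
g=im[:,:,:].mean(2).round().astype(int)
for v in range(161,170,1):print(v,g[v,298:334].tolist())
E
```

```text
0.05 -1 [307.2 164.3] [305.8 161.4]
0.05 1 [323.7 164.3] [325.1 161.3]
0 -1 [305.5 169.7] [304.  166.6]
0 1 [324.9 169.6] [326.3 166.6]
-0.05 -1 [302.1 175.5] [300.5 172.4]
-0.05 1 [327.8 175.5] [329.3 172.3]
cell ends [302.4 163.7] [327.1 163.7] tcp [314.7 163.7]
161 [144, 145, 150, 151, 149, 147, 143, 134, 128, 138, 145, 137, 102, 66, 55, 59, 58, 54, 56, 58, 84, 127, 146, 147, 147, 149, 150, 152, 155, 157, 156, 156, 157, 157, 158, 158]
162 [150, 153, 157, 158, 147, 134, 122, 107, 101, 116, 123, 118, 90, 65, 57, 54, 57, 57, 56, 57, 76, 109, 124, 125, 127, 126, 132, 147, 163, 168, 168, 169, 169, 170, 170, 168]
163 [163, 167, 168, 165, 136, 102, 84, 73, 73, 79, 82, 81, 68, 58, 55, 55, 55, 55, 56, 56, 63, 75, 84, 84, 83, 84, 98, 135, 164, 177, 179, 179, 180, 179, 179, 177]
164 [172, 171, 170, 163, 129, 90, 69, 66, 63, 65, 65, 65, 59, 59, 55, 57, 56, 55, 54, 56, 60, 60, 64, 65, 63, 65, 85, 126, 155, 173, 178, 177, 176, 177, 177, 173]
165 [154, 151, 150, 145, 118, 85, 65, 64, 63, 64, 62, 63, 59, 58, 57, 54, 54, 55, 54, 57, 58, 60, 61, 64, 64, 62, 83, 116, 139, 155, 160, 163, 164, 166, 162, 157]
166 [117, 113, 116, 126, 108, 78, 63, 62, 59, 59, 60, 60, 59, 58, 55, 55, 54, 57, 55, 56, 58, 61, 57, 62, 60, 62, 77, 112, 133, 140, 143, 151, 158, 154, 145, 144]
167 [97, 95, 107, 127, 109, 78, 63, 60, 57, 60, 58, 56, 57, 55, 54, 57, 56, 56, 57, 58, 57, 58, 58, 62, 60, 59, 72, 106, 131, 131, 135, 142, 150, 146, 138, 140]
168 [96, 96, 105, 124, 112, 88, 75, 69, 64, 62, 60, 60, 62, 62, 63, 64, 68, 72, 74, 72, 73, 75, 73, 71, 65, 60, 73, 102, 119, 119, 120, 124, 128, 124, 122, 128]
169 [96, 96, 105, 124, 125, 116, 108, 97, 79, 66, 70, 76, 82, 85, 86, 91, 102, 107, 109, 109, 109, 109, 107, 103, 88, 71, 75, 98, 110, 108, 106, 107, 109, 109, 106, 118]
```

The tester pose agrees with the brass leaves. The cell is about 1 mm forward of centre, within the leaf play. Seating it now.

```bash
python3 -m jog '[[1,-1,-5,0],[1,-1,-10,0],[1,-1,-15,0],[1,-1,-20,0],[1,-1,-25,0],[1,-1,-29,0],[1,-1,-31,0],[1,-1,-31,0]]'
python3 -m jog '[[0,0,0,0],[0,0,0,0],[0,0,0,0],[0,0,10,0],[0,0,30,0],[0,0,70,0],[0,0,110,0],[0,0,120,0]]' -0.3
python3 - <<'E'
from h import *
snap('side','s4');s=get_state();print(s['position'],s['ft_force'])
b=cv2.imread('pics/s4.png')[130:210,270:350];cv2.imwrite('pics/c5.png',cv2.resize(b,(480,480),interpolation=cv2.INTER_CUBIC))
E
```

```text
time: 7.35
position: [0.5737, 0.0823, 0.0393]
tool_rot: [-0.025, 3.141, 0.001]
ft_force: [-0.0, 2.5, 0.8]
grip_width: 0.206
time: 8.35
position: [0.5759, 0.0816, 0.1638]
tool_rot: [-0.023, 3.135, 0.003]
ft_force: [-1.0, 0.2, 0.0]
grip_width: 0.349
[0.5755817  0.08167637 0.16336365] [ 1.24709272 -0.16245698  0.14498263]
```

View pics/c5.png

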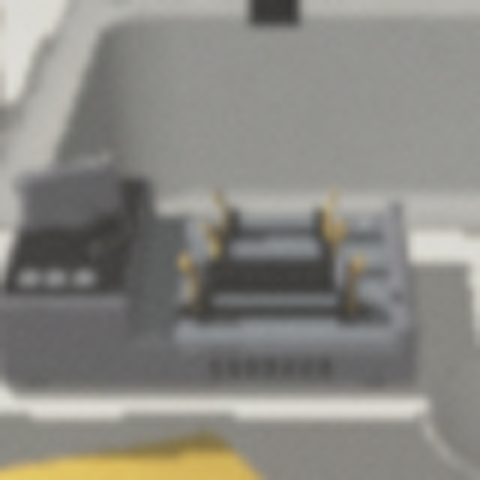

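The crop shows the long cell seated between its leaves at crop x 190–355. Now the middle cell.

```bash
python3 -m jog '[[8,-50,0,-0.04],[17,-100,0,-0.09],[26,-150,0,-0.13],[35,-200,0,-0.18],[44,-250,0,-0.22],[53,-300,-20,-0.26],[61,-346,-50,-0.298],[61,-346,-80,-0.298]]'
python3 -m jog '[[0,0,0,0],[0,0,0,0],[0,0,-25,0],[0,0,-50,0],[0,0,-68,0],[0,0,-74,0],[0,0,-74,0],[0,0,-74,0]]'
python3 - <<'E'
from h import *
snap('side','s5');s=get_state();print(s['position'],s['ft_force'],R_.from_rotvec(s['tool_rot']).as_matrix()[:2,:2].round(3).tolist(),s['joint_positions'].round(2))
b=cv2.imread('pics/s5.png')[220:290,290:390];cv2.imwrite('pics/c6.png',cv2.resize(b,(600,420),interpolation=cv2.INTER_CUBIC))
E
```

```text
time: 9.4
position: [0.6324, -0.2707, 0.0777]
tool_rot: [-0.454, -3.107, 0.006]
ft_force: [0.5, 0.8, -0.6]
grip_width: 0.356
time: 10.4
position: [0.6354, -0.2649, 0.0063]
tool_rot: [0.442, 3.108, -0.001]
ft_force: [-0.3, -0.1, 0.7]
grip_width: 0.35
[ 0.63534153 -0.26486092  0.00627316] [0.12033626 0.26351326 0.5291196 ] [[-0.96, 0.279], [0.279, 0.96]] [-0.12  0.66  0.67  1.58 -0.45  1.06  1.95]
```

View pics/c6.png

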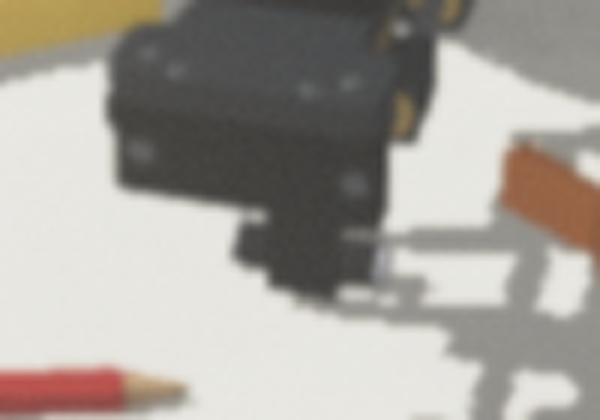

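The middle cell is between the fingers, crop x 232–390 against a finger centre of 304. Gripping and carrying.

```bash
python3 -m jog '[[0,0,0,0],[0,0,0,0],[0,0,0,0],[0,0,0,0],[0,0,20,0],[0,0,60,0],[0,0,100,0],[0,0,110,0]]' -1 15
python3 -m jog '[[-9,55,0,0.04],[-18,110,0,0.08],[-27,165,0,0.12],[-36,220,0,0.16],[-45,275,0,0.2],[-54,330,0,0.25],[-62,375,0,0.298],[-64,397,0,0.298]]'
python3 -m jog '[[0,0,0,0],[0,0,0,0],[0,0,0,0],[0,0,-10,0],[0,0,-20,0],[0,0,-30,0],[0,0,-45,0],[0,0,-45,0]]'
python3 - <<'E'
from h import *
d=snap('side','s6');d=load('s6');s=get_state();p=s['position'];print(p,s['grip_width']*87,s['ft_force'],R_.from_rotvec(s['tool_rot']).as_matrix().round(3)[:2,:2].tolist())
t=p+[0,0,.001]
print('cell ends',*[np.round(proj(d,t+[q*.02525,0,0]),1) for q in(-1,1)], np.round(proj(d,t),1))
g=d['image'].mean(2).round().astype(int)
v0=int(round(proj(d,t)[1]))
for v in range(v0-4,v0+6):print(v,g[v,298:334].tolist())
E
```

```text
time: 11.45
position: [0.6365, -0.2658, 0.1199]
tool_rot: [0.442, 3.104, -0.002]
ft_force: [-0.8, -0.1, -0.0]
grip_width: 0.161
time: 12.45
position: [0.5692, 0.1363, 0.1149]
tool_rot: [0.031, -3.14, -0.002]
ft_force: [0.1, -0.5, 0.7]
grip_width: 0.16
time: 13.45
position: [0.5694, 0.1322, 0.0683]
tool_rot: [0.024, -3.139, 0.002]
ft_force: [-0.9, 0.6, -0.4]
grip_width: 0.161
[0.5700567  0.13231241 0.06923274] 13.663680656450437 [1.01385057 0.57682445 0.04714372] [[-1.0, -0.015], [-0.015, 1.0]]
cell ends [305.2 159.7] [323.5 159.7] [314.3 159.7]
156 [141, 143, 144, 145, 146, 146, 145, 142, 142, 141, 139, 131, 95, 64, 56, 54, 55, 56, 57, 79, 120, 138, 140, 143, 145, 146, 147, 145, 146, 146, 147, 146, 148, 147, 149, 148]
157 [141, 142, 144, 144, 144, 146, 142, 131, 123, 120, 120, 113, 85, 63, 55, 56, 58, 52, 58, 70, 104, 117, 123, 130, 140, 146, 148, 147, 147, 147, 147, 148, 148, 146, 149, 149]
158 [141, 143, 144, 145, 144, 145, 138, 112, 92, 85, 85, 82, 67, 56, 56, 54, 55, 55, 56, 62, 76, 84, 91, 112, 135, 145, 147, 147, 148, 147, 148, 146, 148, 149, 149, 150]
159 [142, 143, 145, 144, 
[... 509 characters left out ...]
164, 165, 156, 124, 87, 79, 89, 92, 94, 95, 94, 93, 94, 94, 95, 96, 95, 95, 100, 120, 149, 163, 166, 159, 162, 167, 168, 167, 167, 168, 170, 167]
163 [163, 165, 170, 173, 173, 172, 169, 151, 123, 110, 123, 133, 140, 142, 144, 142, 143, 141, 142, 143, 143, 145, 146, 153, 165, 173, 173, 161, 167, 176, 178, 176, 180, 178, 178, 176]
164 [171, 170, 168, 170, 173, 174, 175, 167, 151, 127, 128, 141, 158, 169, 171, 171, 170, 170, 169, 171, 171, 171, 171, 166, 156, 154, 164, 163, 169, 176, 177, 177, 177, 178, 176, 172]
165 [154, 151, 148, 154, 162, 163, 163, 163, 155, 125, 100, 111, 145, 161, 163, 163, 164, 164, 164, 165, 165, 163, 163, 155, 124, 114, 142, 156, 161, 159, 160, 162, 164, 164, 159, 157]
```

```bash
python3 -m jog '[[2,0,-5,0],[2,0,-10,0],[2,0,-15,0],[2,0,-20,0],[2,0,-25,0],[2,0,-28,0],[2,0,-30,0],[2,0,-30,0]]'
python3 -m jog '[[0,0,0,0],[0,0,0,0],[0,0,0,0],[0,0,10,0],[0,0,30,0],[0,0,70,0],[0,0,110,0],[0,0,120,0]]' -0.3
python3 - <<'E'
from h import *
snap('side','s7');s=get_state();print(s['position'],s['ft_force'])
b=cv2.imread('pics/s7.png')[130:210,270:350];cv2.imwrite('pics/c7.png',cv2.resize(b,(480,480),interpolation=cv2.INTER_CUBIC))
E
```

```text
time: 14.5
position: [0.5726, 0.1325, 0.0401]
tool_rot: [0.024, -3.141, 0.0]
ft_force: [-0.0, 0.0, 0.2]
grip_width: 0.16
time: 15.5
position: [0.5749, 0.1328, 0.1648]
tool_rot: [-0.023, 3.135, 0.004]
ft_force: [0.2, 0.5, -0.2]
grip_width: 0.352
[0.57455711 0.13281541 0.1643806 ] [-0.01715525 -0.30672522  0.32618165]
```

View pics/c7.png

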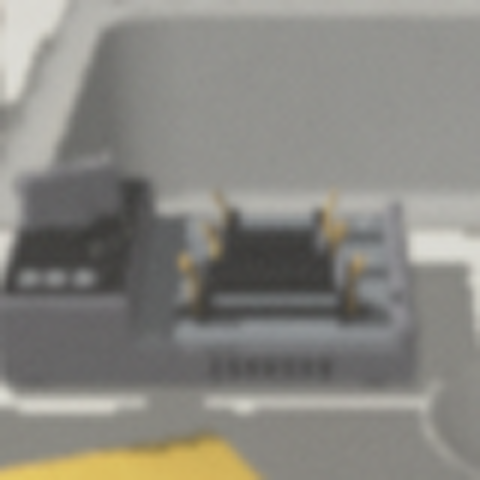

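The crop shows the middle and long cells both seated between their leaves. Short cell next.

```bash
python3 -m jog '[[-19,-50,0,0],[-38,-100,0,0],[-57,-150,0,0],[-77,-200,0,0],[-96,-250,0,-0.01],[-115,-300,-20,-0.01],[-135,-345,-50,-0.017],[-152,-387,-80,-0.017]]'
python3 -m jog '[[0,0,0,0],[0,0,0,0],[0,0,-25,0],[0,0,-50,0],[0,0,-70,0],[0,0,-77,0],[0,0,-77,0],[0,0,-77,0]]'
python3 - <<'E'
from h import *
snap('side','s8');s=get_state();print(s['position'],s['ft_force'],R_.from_rotvec(s['tool_rot']).as_matrix()[:2,:2].round(3).tolist(),s['joint_positions'].round(2))
b=cv2.imread('pics/s8.png')[220:290,190:290];cv2.imwrite('pics/c8.png',cv2.resize(b,(600,420),interpolation=cv2.INTER_CUBIC))
E
```

```text
time: 16.55
position: [0.4195, -0.2555, 0.0793]
tool_rot: [0.003, 3.141, 0.002]
ft_force: [1.2, 0.6, -0.9]
grip_width: 0.348
time: 17.55
position: [0.4217, -0.2545, 0.0041]
tool_rot: [0.002, 3.14, -0.0]
ft_force: [-0.1, 1.1, 0.3]
grip_width: 0.349
[ 0.42160302 -0.25454051  0.00407351] [-0.62868902  0.10040433  0.76812102] [[-1.0, 0.001], [0.001, 1.0]] [-0.3   0.3   0.88  2.09 -0.3   0.88  2.32]
```

View pics/c8.png

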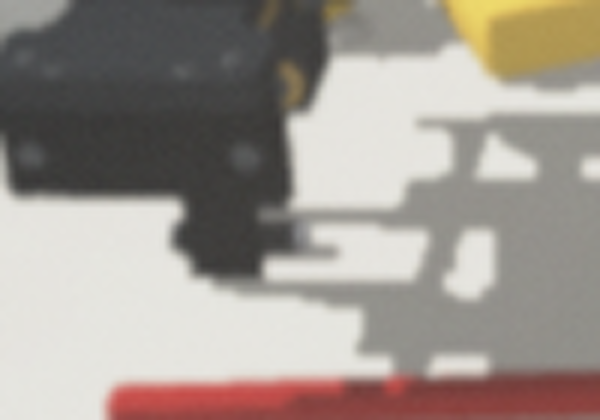

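The short cell lies between the fingers, crop x 172–305, aligned once parallax is allowed for. Gripping and carrying.

```bash
python3 -m jog '[[0,0,0,0],[0,0,0,0],[0,0,0,0],[0,0,0,0],[0,0,20,0],[0,0,60,0],[0,0,100,0],[0,0,112,0]]' -1 12
python3 -m jog '[[19,55,0,0],[38,110,0,0],[57,165,0,0.01],[76,220,0,0.01],[95,275,0,0.01],[114,330,0,0.017],[132,385,0,0.017],[151,437,0,0.017]]'
python3 -m jog '[[0,0,0,0],[0,0,0,0],[0,0,0,0],[0,0,-10,0],[0,0,-20,0],[0,0,-30,0],[0,0,-45,0],[0,0,-45,0]]'
python3 - <<'E'
from h import *
d=snap('side','s9');d=load('s9');s=get_state();p=s['position'];print(p,s['grip_width']*87,s['ft_force'],R_.from_rotvec(s['tool_rot']).as_matrix().round(3)[:2,:2].tolist())
t=p+[0,0,.001]
print('cell ends',*[np.round(proj(d,t+[q*.02225,0,0]),1) for q in(-1,1)], np.round(proj(d,t),1))
g=d['image'].mean(2).round().astype(int)
v0=int(round(proj(d,t)[1]))
for v in range(v0-3,v0+4):print(v,g[v,298:334].tolist())
E
```

```text
time: 18.6
position: [0.422, -0.2551, 0.1172]
tool_rot: [0.003, 3.138, -0.0]
ft_force: [0.4, -0.0, -1.1]
grip_width: 0.113
time: 19.6
position: [0.5712, 0.1845, 0.1137]
tool_rot: [0.025, -3.14, 0.001]
ft_force: [1.1, -1.1, 0.5]
grip_width: 0.116
time: 20.6
position: [0.5704, 0.1821, 0.0683]
tool_rot: [0.024, -3.139, 0.002]
ft_force: [0.5, -0.4, 0.6]
grip_width: 0.114
[0.57105809 0.18229854 0.06921645] 10.049535334824556 [ 0.94533267 -1.29541116 -0.00450496] [[-1.0, -0.015], [-0.015, 1.0]]
cell ends [307.5 154. ] [322.9 154.1] [315.2 154.1]
151 [142, 145, 143, 144, 146, 144, 143, 145, 145, 143, 142, 141, 132, 97, 66, 55, 53, 54, 56, 56, 79, 121, 136, 144, 143, 146, 145, 145, 147, 146, 146, 147, 147, 147, 147, 147]
152 [141, 143, 144, 146, 144, 145, 144, 144, 145, 139, 131, 126, 116, 88, 64, 56, 55, 57, 54, 56, 73, 106, 124, 134, 140, 145, 144, 146, 147, 146, 148, 146, 147, 146, 149, 146]
153 [142, 144, 144, 144, 143, 145, 144, 144, 143, 132, 111, 97, 89, 70, 58, 56, 53, 54, 56, 53, 63, 83, 96, 118, 137, 144, 145, 144, 144, 145, 146, 146, 145, 148, 146, 146]
154 [140, 142, 142, 145, 145, 145, 144, 145, 141, 129, 96, 73, 64, 61, 55, 58, 54, 56, 55, 56, 60, 63, 75, 106, 132, 143, 146, 145, 145, 144, 145, 146, 147, 147, 148, 149]
155 [141, 142, 142, 145, 143, 144, 144, 144, 140, 125, 97, 79, 72, 71, 72, 71, 71, 73, 72, 73, 72, 75, 81, 105, 131, 143, 145, 145, 145, 145, 146, 145, 148, 147, 147, 149]
156 [140, 142, 144, 145, 146, 145, 146, 143, 141, 134, 119, 112, 111, 110, 109, 110, 110, 109, 110, 110, 111, 110, 113, 121, 137, 145, 145, 147, 146, 145, 147, 146, 147, 147, 149, 149]
157 [141, 143, 144, 145, 144, 144, 145, 145, 144, 142, 139, 138, 138, 137, 138, 138, 137, 138, 139, 140, 138, 140, 139, 143, 145, 147, 146, 146, 145, 145, 147, 147, 147, 148, 148, 147]
```

```bash
python3 -m jog '[[0,0,-5,0],[0,0,-10,0],[0,0,-15,0],[0,0,-20,0],[0,0,-26,0],[0,0,-30,0],[0,0,-32,0],[0,0,-32,0]]'
python3 -m jog '[[0,0,0,0],[0,0,0,0],[0,0,0,0],[0,0,10,0],[0,0,30,0],[0,0,70,0],[0,0,110,0],[0,0,120,0]]' -0.3
python3 -m jog '[[-10,-50,0,0],[-20,-100,0,0],[-40,-150,0,0],[-60,-200,0,0],[-80,-250,0,0],[-90,-270,0,0],[-90,-270,0,0],[-90,-270,0,0]]'
python3 - <<'E'
from h import *
snap('side','s10');snap('top','t10');s=get_state();print(s['position'],s['ft_force'],s['joint_positions'].round(2))
b=cv2.imread('pics/s10.png')[140:200,280:340];a=cv2.imread('pics/t10.png')[164:254,186:276];cv2.imwrite('pics/c9.png',np.hstack([cv2.resize(x,(400,400),interpolation=cv2.INTER_CUBIC) for x in(a,b)]))
E
```

```text
time: 21.65
position: [0.5716, 0.1825, 0.038]
tool_rot: [0.024, -3.141, 0.0]
ft_force: [-0.0, -0.7, -0.6]
grip_width: 0.115
time: 22.65
position: [0.5739, 0.1829, 0.1629]
tool_rot: [-0.023, 3.135, 0.005]
ft_force: [0.0, 0.3, 0.6]
grip_width: 0.348
time: 23.65
position: [0.4823, -0.0856, 0.1582]
tool_rot: [-0.028, 3.141, 0.001]
ft_force: [1.0, 0.0, -0.4]
grip_width: 0.349
[ 0.48230832 -0.08560592  0.15810217] [ 0.28461094 -0.37123874  0.54121493] [-0.67  0.01  0.81  1.95 -0.    1.19  1.72]
```

View pics/c9.png

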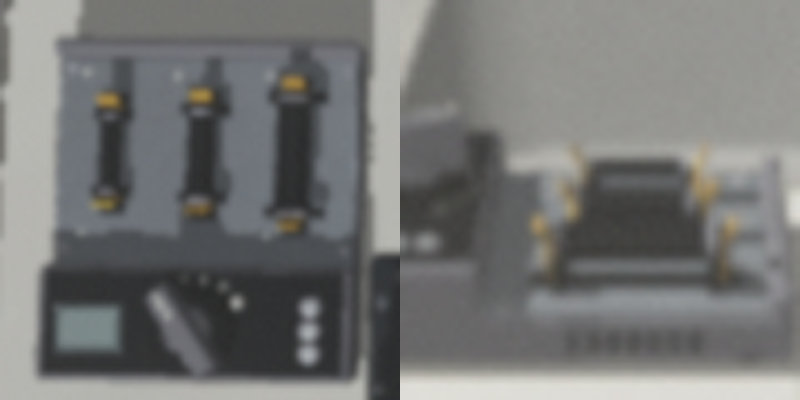

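The left crop shows all three cells in their cradles, with leaves at both ends of each and steel buttons to the rear. The selector bar is still at off, and the right crop confirms the cells are down. On to the selector.

```bash
python3 -m jog '[[0,40,0,0.1],[-2,80,0,0.2],[-3,120,0,0.3],[-4,160,0,0.4],[-5,200,0,0.5],[-5,218,0,0.6],[-5,218,0,0.6],[-5,218,0,0.6]]'
python3 -m jog '[[0,0,0,0],[0,0,-20,0],[0,0,-40,0],[0,0,-60,0],[0,0,-80,0],[0,0,-95,0],[0,0,-103,0],[0,0,-103,0]]'
python3 - <<'E'
from h import *
s=get_state();R=R_.from_rotvec(s['tool_rot']).as_matrix();print(s['position'],s['ft_force'],s['joint_positions'].round(2),'yaw',np.arctan2(-R[1,0],-R[0,0]),R[2].round(3))
snap('side','s11');b=cv2.imread('pics/s11.png')[130:210,250:350];cv2.imwrite('pics/c10.png',cv2.resize(b,(600,480),interpolation=cv2.INTER_CUBIC))
E
```

```text
time: 24.75
position: [0.4767, 0.1299, 0.1579]
tool_rot: [0.948, -2.994, 0.001]
ft_force: [-0.5, -1.1, -0.7]
grip_width: 0.351
time: 25.75
position: [0.4765, 0.1302, 0.0549]
tool_rot: [0.95, -2.994, 0.0]
ft_force: [1.0, 0.4, 0.3]
grip_width: 0.351
[0.47650997 0.13021346 0.05489387] [0.98060872 0.41119678 0.26046256] [-0.87  0.16  0.59  2.04 -0.11  0.97  1.96] yaw 0.6146569654360375 [ 0.001  0.    -1.   ]
```

View pics/c10.png

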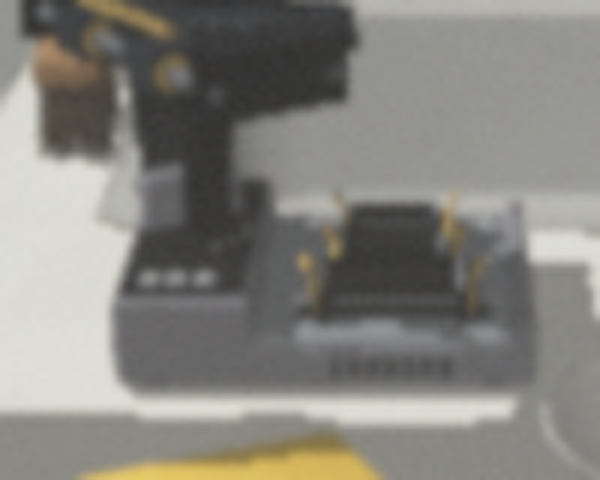

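The crop shows the fingers straddling the selector bar at about (205,190), no contact force, cells in place. Closing and turning in two stages.

```bash
python3 -m jog '[[0,0,0,0],[0,0,0,0],[0,0,0,0],[0,0,0,0],[0,0,0,0],[0,0,0,0],[0,0,0,0],[0,0,0,0]]' -1 40
python3 -m jog '[[0,0,0,-0.08],[0,0,0,-0.16],[0,0,0,-0.24],[0,0,0,-0.32],[0,0,0,-0.4],[0,0,0,-0.48],[0,0,0,-0.56],[0,0,0,-0.6]]'
python3 -c "
from h import *
s=get_state();R=R_.from_rotvec(s['tool_rot']).as_matrix();print(s['position'],s['ft_force'],s['torque'],s['joint_positions'].round(2),'yaw',np.arctan2(-R[1,0],-R[0,0]),s['grip_width']*87)"
```

```text
time: 26.8
position: [0.4772, 0.1304, 0.0556]
tool_rot: [-0.951, 2.993, -0.0]
ft_force: [0.8, -2.8, 5.2]
grip_width: 0.147
time: 27.8
position: [0.477, 0.1311, 0.0556]
tool_rot: [-0.022, 3.141, 0.001]
ft_force: [1.1, -0.9, 6.1]
grip_width: 0.149
[0.47699345 0.13112323 0.05558087] [ 1.13608393 -0.89516154  6.10884123] [ 0.00208183 -0.03568512  0.12126524] [-0.93  0.16  0.65  2.04 -0.12  0.97  1.37] yaw 0.014230826113678353 12.960588637992526
```

```bash
python3 -m jog '[[0,0,0,-0.08],[0,0,0,-0.16],[0,0,0,-0.24],[0,0,0,-0.32],[0,0,0,-0.4],[0,0,0,-0.47],[0,0,0,-0.54],[0,0,0,-0.59]]'
python3 -m jog '[[0,0,0,-0.01],[0,0,0,-0.01],[0,0,0,-0.01],[0,0,0,-0.01],[0,0,0,-0.01],[0,0,0,-0.01],[0,0,0,-0.01],[0,0,0,-0.01]]'
python3 - <<'E'
from h import *
s=get_state();R=R_.from_rotvec(s['tool_rot']).as_matrix();print(s['position'],s['ft_force'],s['torque'],'yaw',np.arctan2(-R[1,0],-R[0,0]),s['grip_width']*87)
snap('side','s12');snap('top','t12')
b=cv2.imread('pics/s12.png')[130:210,250:350];a=cv2.imread('pics/t12.png')[154:264,176:286]
cv2.imwrite('pics/c11.png',np.hstack([cv2.resize(a,(390,390),interpolation=cv2.INTER_CUBIC),cv2.resize(b,(400,390),interpolation=cv2.INTER_CUBIC)]))
E
```

```text
time: 28.8
position: [0.4772, 0.1318, 0.0556]
tool_rot: [0.891, 3.012, 0.003]
ft_force: [1.3, 0.7, 3.3]
grip_width: 0.147
time: 29.8
position: [0.4772, 0.1318, 0.0556]
tool_rot: [0.904, 3.008, 0.003]
ft_force: [1.8, 3.9, 5.7]
grip_width: 0.147
[0.47721347 0.13177258 0.05559511] [1.76994673 3.91593867 5.72393457] [ 0.93575092 -0.38452131  0.0922931 ] yaw -0.5838217853972987 12.820421731076372
```

```bash
python3 - <<'E'
from h import *
a,b=[cv2.imread(f'pics/s{i}.png')[158:190,296:336].astype(int) for i in(11,12)]
print('cell region diff max/mean',abs(a-b).max(),abs(a-b).mean())
s=get_state();R=R_.from_rotvec(s['tool_rot']).as_matrix();print('yaw',np.arctan2(-R[1,0],-R[0,0]),s['torque'],s['grip_width']*87)
close_job()
E
```

```text
cell region diff max/mean 52 6.817447916666667
yaw -0.583805260489102 [ 0.94358193 -0.39231712  0.09992967] 12.711600123000029
the job is handed in; nothing more can be done
```

All three cells are in their own cradles, button ends to the rear. The load selector is held at its third click with a 40 N grip, and I handed the job in at about 30 s of the allowed 72 s.

**Selector:** the gripper turned about 1.20 rad clockwise from where it closed on the bar (tool yaw +0.615 to −0.584). This is inferred from the tool, because the dial angle cannot be read directly. The fingers were still closed on the bar at about 13 mm, with about 0.1 N m of spring torque showing on the wrist.

**Cells:** the last pictures I viewed were before the selector was turned. They show all three cells down between their brass leaves.

**Checks that failed or were unclear:**
- I had used up the 12 picture views, so the final picture was not viewed.
- As a substitute I compared the cell area in the side images from before and after the turn. It differed by 6.8 grey levels on average and 52 at most. I put that down to the gripper's moving shadow, but it does not prove that no cell shifted.

**Bystanders:** nothing was gripped or moved near the pencil, tape measure or spring clamp beyond the planned clearances. I did not measure their final positions.

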